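# Hang the infrared probe on its boom and hold the boom at the 100 mm line

### The job

Take the infrared probe out of its upright holder and hang it in the ring clip at the end of the boom so that its flange rests on the ring. Then squeeze the boom's grip block with the lock button in it, draw the boom out to the 100 mm line (the second long line, brought to the front edge of the sleeve) so that the probe looks down on the sample dish, and finish still holding it there with the button squeezed in, because the boom springs back when it is let go. Do not disturb the sample dish or the jars, timer and glass dish standing about.

Things in the scene. Friction and masses are not known exactly. Their poses are not given: they have to be found in the camera images.
- probe: Infrared probe, loose, 60 g, starts upright in the holder. Origin: on its axis at the underside of its steel flange (28 mm diameter, 5 mm thick); z axis up through the head. Above the flange a white cylindrical head, 24 mm diameter, 5 to 49 mm above the origin (grip it about 30 mm above); below it a steel stem, 12 mm diameter, 70 mm long, with a tapered tip.
- probe_holder: Upright white tube of 36 mm diameter on a black round foot of 68 mm, fixed to the bench, 86 mm tall overall. Origin: centre of its underside on the bench. The probe's stem stands in its 17 mm bore (72 mm deep) and the flange rests on the tube's top.
- boom_stand: Fixed stand: grey foot 110 x 145 x 14 mm, post, and on it a level aluminium sleeve 30 mm wide, 145 mm long, top 177 mm above the bench. Origin: on the bench under the post. The boom runs out along the stand's own -y, its axis 165 mm above the bench; the sleeve's front edge is 110 mm from the origin along -y. The lock button is on the -x side.
- boom (a joint): How far the sprung bar is drawn out of the sleeve, m: 0 home (start, locked), 0.115 end stop; equals the scale reading at the sleeve's front edge. Lines on the bar's top every 10 mm, long ones at 50 and 100, come out of the sleeve. A spring pulls it back with 4 to 5 N. With the button out, a barb in the sleeve's window locks it at home (and, once out, stops it near 18 mm on its way back).
- lock_button (a joint): How far the lock button is pushed into the grip block, in m: 0 out (at rest), 0.006 fully in; it is sprung with 4 to 8 N. The lock is free above about 0.004. It moves along the stand's own +x direction.
- boom_grip (a point): Where to squeeze the black grip block (32 mm wide, 36 mm long, 34 mm tall) at the front of the bar: midway between its +x side and the face of the fully pressed button, at mid-height (165 mm); at home 140 mm from the stand's origin along its -y. Close the fingers along the stand's x axis, one on the button, one oppo 39 mm over the button at rest, 33 mm pressed.
- button_face (a point): Centre of the outer face of the lock button, a grey square of 22 mm that stands 7 mm proud of the -x side of the grip block.
- clip_seat (a point): Ring clip at the boom's end: centre of the ring's upper face, 125 mm above the bench, 70 mm beyond boom_grip along the stand's -y. Ring 36 mm outer diameter, 10 mm thick, upright through hole of 17 mm, 40 mm below the boom axis; the drop plate that carries it stands 26 mm from the hole's axis.
- sample_dish: Shallow aluminium sample dish, 68 mm diameter, 7 mm high, on the bench below where the clip comes when the boom is at 100 mm. Origin: centre of its underside.
- jar_a: Screw-cap sample jar, 60 mm diameter, 74 mm tall, standing behind the boom. Origin: centre of its underside. To be left alone.
- jar_b: Second screw-cap sample jar, 60 mm diameter, 74 mm tall, behind the boom. Origin: centre of its underside. To be left alone.
- bench_timer: Small white timer, 52 x 60 x 19 mm, lying on the bench in front of the boom. Origin: centre of its underside. To be left alone.
- glass_dish: Glass dish, 60 mm diameter, 12 mm high, near the bench's front. Origin: centre of its underside. To be left alone.

How it is judged:
By the outcome, as a careful person would: the job done as asked, in the order asked, and still so for the second after the job is handed in, while the arm keeps its last pose, push and grip.
It also fails if it takes over 53 s, if anything falls off the work surface, if the arm or the gripper's body presses on something with over 40 N, if the wrist force passes 120 N, or if a joint passes its speed limit or range.

### The arm

A 6-joint arm with a two-finger parallel gripper is mounted at the origin on a cart in front of the work surface, level with it; the furniture and walls round the work are solid. World frame = base frame: x ahead of the robot, y to its left, z up, the work surface at z = 0. Lengths are in m, angles in rad, forces in N, time in s.
With the tool pointing down it reaches from about 0.4 to 0.925 m from the base axis. Payload 3.4 kg.
Tool frame: the origin (TCP) lies on the centre line of the jaws, within the pads' length; the fingertips stand 25 mm ahead of it and the grasp point (between the pads) lies 6 mm ahead of it; z points along the fingers, y is the line along which they close (so a half turn about z gives the same grasp; the last joint's range is limited). The gripper opens to 85 mm and grips with 20 to 120 N. Pads are 22 mm wide; open, the fingers measure 114 mm over their backs; the gripper's body (76 mm by 85 mm) begins 54 mm behind the grasp point. The pads swing forward as they close: fully open they stand 13 mm farther back than shut.
Start: joints at [-1.26, 0.307, 1.506, -0, 1.328, -0.073], TCP at [0.216, -0.533, 0.256] pointing down, gripper open.
Joint ranges: [-3.12, 3.12], [-1.05, 2.28], [0.14, 2.33], [-1.42, 4.57], [0.1, 2.73], [-2.68, 2.68]. Speed limits (rad/s): [2.57, 2.57, 3.14, 3.14, 3.14, 3.14].

### API

Orientations are given as a unit quaternion [w, x, y, z].
In Python, from cell import env, optics, ticket gives the robot as it stands. The module is installed in compiled form; this text tells all that it offers.
- The arm moves only by the tool play_rows, never from a script. Its argument "rows" is a list of rows, each an object with "fingers": the finger opening in mm, from 0 to 85.4; "xyz": the shift along the tool's x, y, z in mm, a list of three; "angular": the turn, a rotation vector about the tool's x, y, z in rad, a list of three. In form: [{"fingers": fingers, "xyz": [dx, dy, dz], "angular": [wx, wy, wz]}, ...]. A call has 1 to 10 rows; each row is the pose to reach, as a shift and turn from the pose commanded when the call began, along the tool's axes at that moment; what a row does not reach only later rows make up. A row lasts 1/10 s, in which the tool goes at most 50 mm and 8.59 degrees, less where a joint would pass 70% of its speed; a pose out of reach is approached as far as the arm can. A call with a gripper value outside its range is refused whole. The fingers move at their own pace and stop on an object; "grip_force" is the grip in N (left out, the last holds). Time passes only in rows, so rows that repeat a pose let the fingers close. It gives the time, the measured TCP pose, the force, the opening and the grip force at its end, in the units of the state.
- env.state(): the state, without advancing time (a new reading comes with each control period).
- optics.camera(name): name is "scene" or "top" or "wrist"; returns a dict with "pixels" (480x640x3 uint8, red, green, blue), "camera_matrix" (3x3 intrinsics, pixels), "k1" (the pictures are not rectified: a ray, as slopes to the right and down, at radius r is drawn at 1 + k1 r^2 times it, then the intrinsics apply), "rvec" (rotation vector, rad) and "tvec" (3), from world to camera coordinates, as OpenCV has them. Camera axes: x right, y down, z forward; pixel columns grow to the right and rows downward; lengths in m; the calibration is good to about 2 mm. A picture is of the moment at which its call begins. There is no depth.
- ticket.hand_in(): hands the job in; it is judged then, once.
The state is a dict: "t": time; "joint_positions": joint angles; "qd": joint speeds; "joint_efforts": joint torques, N m; "tcp_pos": TCP position; "tool_rot": TCP orientation; "ft_force": force on the tool from outside, world axes, zero at the start; "wrist_torque": the same for the moment, N m; "width": opening from 0.0 (shut) to 1.0 (fully open); "finger_force": force on a finger pad.
Only numpy, scipy, OpenCV 4.12 (cv2) and the standard library are available. Lean on these libraries where they do the work, as an engineer would, in place of code of your own. Each camera call takes 0.05 s, during which the arm holds its last target. There are 200 camera calls.

## Working session

There is one attempt and no reset: what is moved stays moved. The work goes in short steps, Python scripts to look and compute and a tool call to move; the robot and the scene stay as the last step left them, time stands still between calls to the robot, and variables do not carry over. Pictures are saved under pics/ and viewed, at most 10 in all, crops included, and the job is handed in when it is done.

Besides the shell and the picture viewer there is one more tool, called after "Emit:" as a command line: name --argument value ..., lists and objects as JSON in quotes. play_rows: Moves the arm, as the interface text tells. Its arguments: {"type":"object","properties":{"rows":{"type":"array"},"grip_force":{"type":"number"}},"required":["rows"]}

```bash
mkdir -p pics
cat > h.py <<'E'
import numpy as np, cv2
from cell import env, optics, ticket
def cam(n):
    c=optics.camera(n); c={k:(np.array(v,float) if k!='pixels' else np.array(v)) for k,v in c.items() if k in('pixels','camera_matrix','k1','rvec','tvec')}
    return c
def save(c,f): cv2.imwrite('pics/'+f,cv2.cvtColor(c['pixels'],cv2.COLOR_RGB2BGR))
def ray(c,u,v):
    K=c['camera_matrix']; d=np.array([(u-K[0,2])/K[0,0],(v-K[1,2])/K[1,1]]); s=d.copy()
    for _ in range(30): s=d/(1+float(c['k1'])*(s@s))
    R=cv2.Rodrigues(c['rvec'])[0]; o=-R.T@c['tvec'].ravel(); w=R.T@np.array([s[0],s[1],1]); return o,w/np.linalg.norm(w)
def onz(c,u,v,z):
    o,w=ray(c,u,v); return o+w*(z-o[2])/w[2]
def proj(c,P):
    R=cv2.Rodrigues(c['rvec'])[0]; q=R@np.array(P,float)+c['tvec'].ravel(); s=q[:2]/q[2]; s=s*(1+float(c['k1'])*(s@s)); K=c['camera_matrix']
    return np.array([K[0,0]*s[0]+K[0,2],K[1,1]*s[1]+K[1,2]])
def tri(a,b):
    (o1,w1),(o2,w2)=a,b; t=np.linalg.lstsq(np.c_[w1,-w2],o2-o1,rcond=None)[0]; p,q=o1+w1*t[0],o2+w2*t[1]; return (p+q)/2,np.linalg.norm(p-q)
E
python3 - <<'E'
from h import *
import pickle
d={}
for n in('scene','top'):
    c=cam(n); save(c,n+'0.png'); d[n]=c; o,w=ray(c,320,240); print(n,o,w,c['k1'],c['camera_matrix'][0,0])
pickle.dump(d,open('d0.pkl','wb'))
print(env.state())
E
```

```text
scene [0.14619107 0.88997926 0.64314021] [ 0.36362338 -0.79720621 -0.48191317] -0.032748095285172085 482.08804218650516
top [ 0.40729765 -0.00190626  1.49313854] [ 1.09791796e-01  2.65270279e-04 -9.93954572e-01] 0.05006046047702676 620.4990713957078
{'t': 0.1, 'joint_positions': array([-1.25954701e+00,  3.07502564e-01,  1.50752692e+00, -1.01097962e-05,
        1.32843975e+00, -7.35060196e-02]), 'qd': array([ 0.00046366, -0.0032025 , -0.00386252,  0.00086132,  0.00128861,
       -0.00048349]), 'joint_efforts': array([ 1.41923697e-04, -4.58529603e+01, -2.52610123e+01, -4.95819756e-05,
        5.53815917e-03,  2.56631171e-05]), 'tcp_pos': array([ 0.21560742, -0.53241544,  0.2554766 ]), 'tool_rot': array([-9.31085166e-04,  9.81551751e-01,  1.91194351e-01, -1.16144808e-04]), 'ft_force': array([-0.54621508, -0.01666448,  0.41764444]), 'wrist_torque': array([-0.0263436,  0.0114951,  0.0266077]), 'finger_force': 0.0, 'width': 1.0012767613326747}
```

View pics/scene0.png

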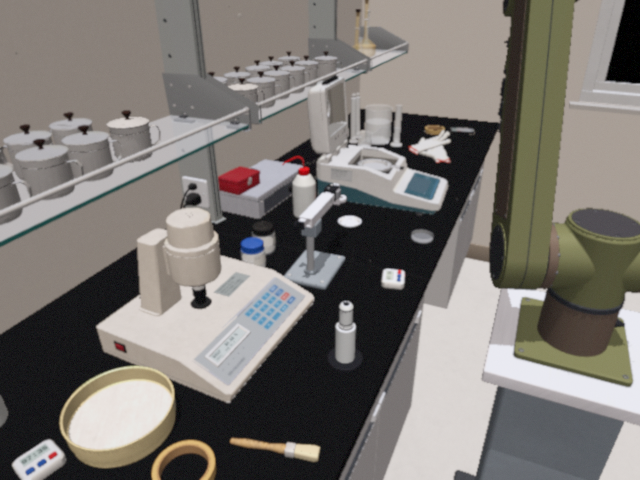

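View pics/top0.png

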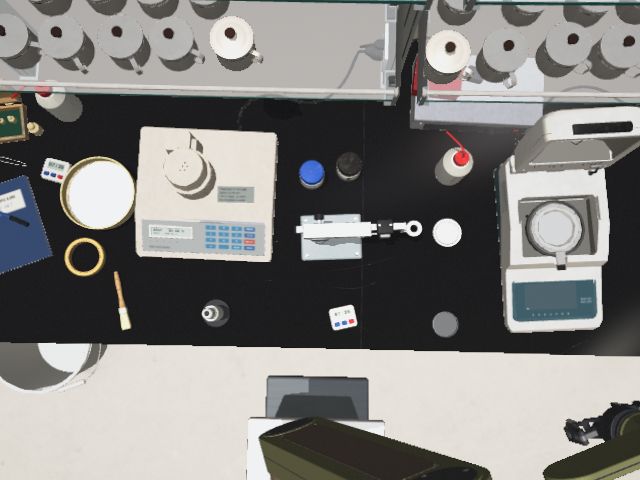

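The scene view shows the probe in its holder at about (346,330), the boom stand at (318,240) and the timer at (394,279). In the top view the probe head is at (209,313), the boom bar runs along row 229 to the ring at (414,229), and the white dish is at (447,233). Next I'll zoom in for detail.

Run:
```python
from h import *
import pickle
d=pickle.load(open('d0.pkl','rb')); t=d['top']['pixels']; s=d['scene']['pixels']
a=cv2.resize(t[205:265,290:470],None,fx=4.4,fy=4.4,interpolation=cv2.INTER_CUBIC)[:264,:792]
b=cv2.resize(t[290:335,190:265],None,fx=5,fy=5,interpolation=cv2.INTER_CUBIC)
e=cv2.resize(s[175:275,280:360],None,fx=3,fy=3,interpolation=cv2.INTER_CUBIC)
im=np.zeros((264+300,792,3),np.uint8); im[:264]=a; im[264:264+225,:375]=b; im[264:564,400:640]=e
cv2.imwrite('pics/c0.png',im[:,:,::-1])
T=d['top']
for n,u,v,z in(('probe',209,313,.135),('foot',216,312,.006),('ring',414,229,.125),('dish',447,233,.007),('post/sleeve L',298,229,.177),('sleeveR',371,229,.177),('timer',343,318,.019),('glass',445,323,.012),('jarblue',312,172,.074),('jarblack',348,164,.074)): print(n,onz(T,u,v,z).round(4))
```

```text
probe [0.3927 0.2361 0.135 ]
foot [0.394  0.2422 0.006 ]
ring [ 0.5874 -0.2095  0.125 ]
dish [ 0.5949 -0.3065  0.007 ]
post/sleeve L [0.5753 0.046  0.177 ]
sleeveR [ 0.5786 -0.11    0.177 ]
timer [ 0.3864 -0.0596  0.019 ]
glass [ 0.3803 -0.3004  0.012 ]
jarblue [0.7228 0.0205 0.074 ]
jarblack [ 0.7435 -0.0629  0.074 ]
```

View pics/c0.png

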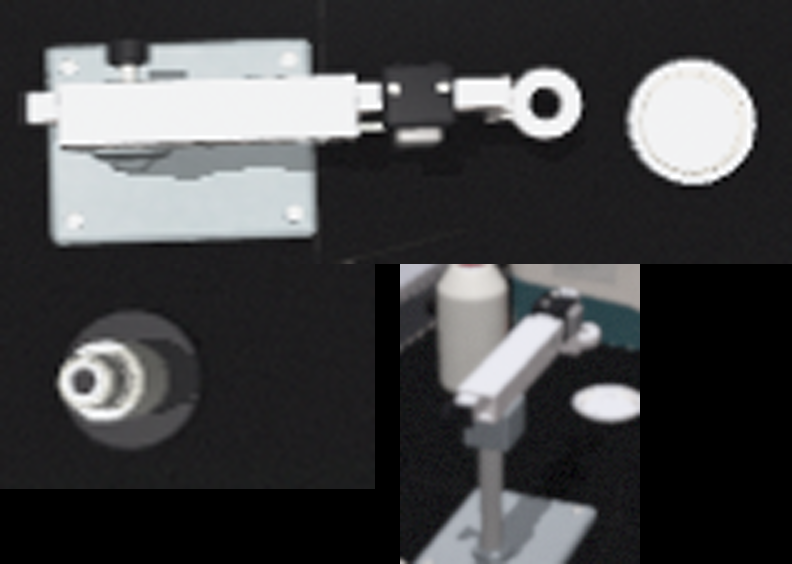

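The zoomed crops show the sleeve, grip block with the button on the robot side, the ring hole at top pixel (414,229), and the probe head top at about (207,313). I'll refine these numerically.

Run:
```python
from h import *
import pickle
d=pickle.load(open('d0.pkl','rb')); T=d['top']; S=d['scene']
t=T['pixels']; hsv=cv2.cvtColor(t,cv2.COLOR_RGB2HSV); g=cv2.cvtColor(t,cv2.COLOR_RGB2GRAY).astype(float)
# hole: dark-weighted centroid within ring
u0,v0=414,229; w=np.clip(150-g[v0-5:v0+6,u0-5:u0+6],0,None); yy,xx=np.mgrid[v0-5:v0+6,u0-5:u0+6]
hole=((w*xx).sum()/w.sum(),(w*yy).sum()/w.sum()); print('hole px',hole,onz(T,*hole,.125).round(4), onz(T,*hole,.120).round(4))
# yaw via sleeve far/near edge, foot edges
def edge(cols,lo,hi,z,sgn):
    P=[]
    for c in cols:
        gr=np.diff(g[lo:hi,c])*sgn; i=np.argmax(gr); a=gr[i-1:i+2] if 0<i<len(gr)-1 else gr[i:i+1]
        off=(a[2]-a[0])/(2*(2*a[1]-a[0]-a[2])+1e-9) if len(a)==3 else 0
        P.append(onz(T,c,lo+i+.5+off,z)[:2])
    P=np.array(P); k=np.polyfit(P[:,1],P[:,0],1); return k,np.std(P[:,0]-np.polyval(k,P[:,1]))
for n,c,lo,hi,z,s in(('sl far',range(325,368),215,228,.177,1),('sl near',range(308,368),230,242,.177,-1),('foot near',range(306,358),252,268,.014,-1),('foot far',range(333,356),206,220,.014,1)):
    print(n,*edge(c,lo,hi,z,s))
def circ(mask,name,z,c,box):
    m=np.zeros(mask.shape,np.uint8); x0,y0,x1,y1=box; m[y0:y1,x0:x1]=mask[y0:y1,x0:x1]
    k=max(cv2.findContours(m,cv2.RETR_EXTERNAL,cv2.CHAIN_APPROX_NONE)[0],key=cv2.contourArea)
    P=np.array([onz(c,*p[0],z)[:2] for p in k]); (cx,cy),r=cv2.minEnclosingCircle(P.astype(np.float32)); print(name,round(cx,4),round(cy,4),'r',round(r,4),k.reshape(-1,2).min(0),k.reshape(-1,2).max(0))
circ((g>150).astype(np.uint8),'dish',.007,T,(428,212,466,252))
circ((g>45).astype(np.uint8),'foot',.006,T,(190,290,240,335))
print('ring outer'); circ((g>130).astype(np.uint8),'ring',.125,T,(406,215,430,245))
print(g[313,196:242].astype(int))
s=cv2.cvtColor(S['pixels'],cv2.COLOR_RGB2GRAY)
print('scene proj probe top',proj(S,(.3927,.2361,.135)),'head mid',proj(S,(.393,.238,.11)),'ring',proj(S,(.5874,-.2095,.125)))
for r in (304,312,318,330): print(r,s[r,325:368])
```

```text
hole px (np.float64(413.3653483992467), np.float64(228.01765536723164)) [ 0.5896 -0.2081  0.125 ] [ 0.5902 -0.2088  0.12  ]
sl far [-0.01589622  0.59308196] 0.004907016431432316
sl near [-0.0697422   0.55735633] 0.0016993361526907826
foot near [-0.05101171  0.52391844] 0.0003602530177034548
foot far [-0.06915831  0.6312858 ] 0.0003022205138160383
dish 0.5968 -0.3061 r 0.0345 [433 219] [461 246]
foot 0.3922 0.2439 r 0.034 [201 299] [229 326]
ring outer
ring 0.59 -0.2078 r 0.0187 [406 221] [421 236]
[ 28  28  26  30  27  95 224 228 148  75  77  77  76 198 230 220 146  89
  84 149 180 209 161  95  97  96  95  72  46  46  47  46  47  42  29  26
  27  28  26  29  29  30  31  29  28  29]
scene proj probe top [346.93144124 301.39044971] head mid [346.09205966 313.26203722] ring [340.24518717 196.33126419]
304 [ 22  19  20  22  17  16  23  21  18  21  23  17  23  40  94 160 205 212
 175 112  69  58  80 131 186 213 192 137  64  28  18  22  23  22  21  21
  22  22  20  16  22  20  18]
312 [ 18  24  20  25  20  20  22  24  24  23  22  24  18  46  88 119 131 130
 132 130 128 138 141 147 141 143 136 105  59  26  22  24  22  19  20  18
  21  18  25  18  24  22  27]
318 [ 22  19  17  25  27  21  23  21  24  23  21  23  26  44  91 132 149 155
 159 164 163 164 164 163 156 151 132  98  52  27  18  24  23  21  22  23
  22  22  20  22  22  18  22]
330 [ 24  26  22  24  21  24  20  23  16  36  79 125 160 194 216 222 216 206
 198 188 179 179 182 189 200 214 219 217 201 162 108  53  21  20  23  23
  18  25  19  19  23  20  24]
```

Emit:
play_rows --rows '[{"fingers": 85,"xyz": [40,-15,-60],"angular": [0,0,-0.12]},{"fingers": 85,"xyz": [85,-35,-75],"angular": [0,0,-0.24]},{"fingers": 85,"xyz": [130,-55,-75],"angular": [0,0,-0.36]},{"fingers": 85,"xyz": [175,-72,-75],"angular": [0,0,-0.48]},{"fingers": 85,"xyz": [220,-90,-75],"angular": [0,0,-0.6]},{"fingers": 85,"xyz": [265,-109,-75],"angular": [0,0,-0.72]},{"fingers": 85,"xyz": [310,-128,-75],"angular": [0,0,-0.84]},{"fingers": 85,"xyz": [355,-146,-75],"angular": [0,0,-0.96]},{"fingers": 85,"xyz": [400,-165,-75],"angular": [0,0,-1.08]},{"fingers": 85,"xyz": [440,-182,-75],"angular": [0,0,-1.2]}]'

```text
t: 1.1
tcp_pos: [0.5535, -0.2001, 0.3309]
tool_rot: [-0.0, 0.7, 0.714, -0.0]
ft_force: [1.1, -0.6, -0.9]
width: 0.999
finger_force: 0.0
```

Emit:
play_rows --rows '[{"fingers": 85,"xyz": [30,32,0],"angular": [0,0,-0.04]},{"fingers": 85,"xyz": [30,32,0],"angular": [0,0,-0.04]},{"fingers": 85,"xyz": [30,32,0],"angular": [0,0,-0.04]},{"fingers": 85,"xyz": [30,32,0],"angular": [0,0,-0.04]}]'

```text
t: 1.5
tcp_pos: [0.5833, -0.1719, 0.3308]
tool_rot: [-0.001, 0.688, 0.726, -0.001]
ft_force: [-0.3, 0.4, -0.5]
width: 0.993
finger_force: 0.0
```

Run:
```python
from h import *
import pickle
c=cam('wrist'); save(c,'w1.png'); pickle.dump(c,open('w1.pkl','wb')); s=env.state(); print(s['t'],s['tcp_pos'],s['tool_rot'])
o,w=ray(c,320,240); print(o,w)
for n,P in(('ring',(.590,-.208,.125)),('grip',(.5858,-.1381,.182)),('dish',(.597,-.306,.007)),('front',(.584,-.108,.177))): print(n,proj(c,P))
```

```text
1.55 [ 0.58310987 -0.17235953  0.33105498] [-3.19205903e-04  6.88307637e-01  7.25418687e-01 -4.72461009e-04]
[ 0.57976262 -0.10440846  0.44846092] [-0.00665149 -0.27128022 -0.96247743]
ring [333.59507262 254.42512385]
grip [334.42235344 182.41060052]
dish [333.42483079 300.91951273]
front [334.20701547 137.13299993]
```

View pics/w1.png

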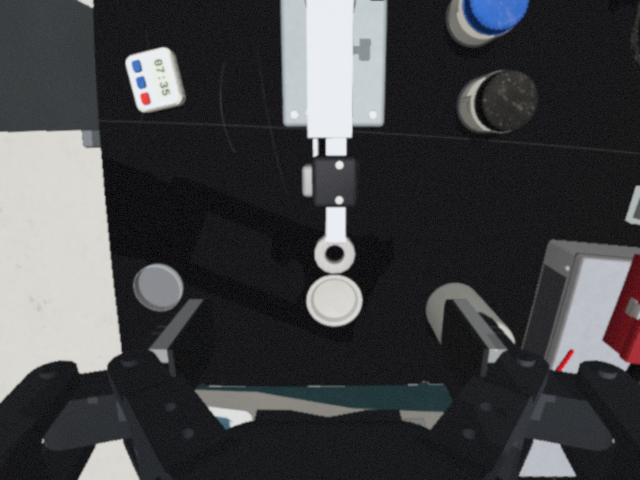

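The wrist view shows the ring at (334,253), the grip block at (335,181), the button at (307,181) and the dish at (334,299). All sit within a pixel or two of the predictions, so I'll refine the ring and the yaw.

Run:
```python
from h import *
import pickle
c=pickle.load(open('w1.pkl','rb')); g=cv2.cvtColor(c['pixels'],cv2.COLOR_RGB2GRAY).astype(float)
m=(g>110).astype(np.uint8); m[:243]=0;m[275:]=0;m[:,:305]=0;m[:,365:]=0
w=np.clip(120-g[245:263,325:345],0,None); yy,xx=np.mgrid[245:263,325:345]; h=((w*xx).sum()/w.sum(),(w*yy).sum()/w.sum()); print('hole',h,onz(c,*h,.125),onz(c,*h,.121))
def row(r,lo,hi,z,th=130):
    a=g[r,lo:hi]>th; i=np.where(a)[0]; return onz(c,lo+(i[0]+i[-1])/2,r,z)
for rows,lo,hi,z,th in((range(20,130,5),296,370,.177,225),(range(212,236,4),318,356,.175,130)):
    P=np.array([row(r,lo,hi,z,th) for r in rows]); k=np.polyfit(P[:,1],P[:,0],1); print('axis k',k,'x@ring',np.polyval(k,-.208),'x@grip',np.polyval(k,-.138),(P[:,0]-np.polyval(k,P[:,1])).std())
d=cv2.findContours((g[274:330,300:370]>110).astype(np.uint8),cv2.RETR_EXTERNAL,cv2.CHAIN_APPROX_NONE)[0]; k=max(d,key=cv2.contourArea); P=np.array([onz(c,p[0][0]+300,p[0][1]+274,.007)[:2] for p in k]); print('dish',cv2.minEnclosingCircle(P.astype(np.float32)))
# sleeve front, block extents along column
for col in(330,): print(g[125:215,col].astype(int))
print(g[181,296:362].astype(int))
print([onz(c,334,r,z)[1].round(4) for r,z in((137.5,.177),(156,.182),(206,.182))])
```

```text
hole (np.float64(334.19873076154306), np.float64(253.1010393763742)) [ 0.59045579 -0.20676203  0.125     ] [ 0.59058802 -0.20802776  0.121     ]
axis k [-0.04733926  0.5750692 ] x@ring 0.5849157646058712 x@grip 0.5816020162296387 0.0008101027517016891
axis k [-0.02710486  0.58366258] x@ring 0.589300389357434 x@grip 0.5874030491097147 8.615445447389113e-05
dish ((0.5976781249046326, -0.3054608404636383), 0.03525693714618683)
[237 236 237 237 238 237 237 237 237 236 236 232 214 214 230 236 237 236
 237 236 237 237 237 237 238 237 237 237 236 226 175  90  40  49  55  63
  69  75  75  78  75  75  75  75  73  74  74  71  71  73  72  73  70  70
  72  67  70  68  68  69  67  65  65  65  68  68  67  64  63  68  60  65
  61  64  63  60  60  61  51  49  48 104 188 227 238 237 238 236 237 237]
[ 14  23  25  26  26  57 109 148 172 188 196 198 198 199 190 156  94  48
  46  54  64  69  70  73  68  71  72  74  69  67  71  71  68  69  70  71
  69  70  69  70  66  68  68  68  67  70  69  64  66  66  68  66  68  65
  65  64  62  61  52  46  38  37  30  27  28  26]
[np.float64(-0.1083), np.float64(-0.1203), np.float64(-0.1545)]
```

Emit:
play_rows --rows '[{"fingers": 60,"xyz": [30,-12,0],"angular": [0,0,0]},{"fingers": 60,"xyz": [75,-30,0],"angular": [0,0,0]},{"fingers": 60,"xyz": [120,-48,0],"angular": [0,0,0]},{"fingers": 60,"xyz": [166,-66,0],"angular": [0,0,0]},{"fingers": 60,"xyz": [212,-84,0],"angular": [0,0,0]},{"fingers": 60,"xyz": [258,-102,0],"angular": [0,0,0]},{"fingers": 60,"xyz": [304,-121,10],"angular": [0,0,0]},{"fingers": 60,"xyz": [350,-139,20],"angular": [0,0,0]},{"fingers": 60,"xyz": [390,-155,30],"angular": [0,0,0]},{"fingers": 60,"xyz": [415,-169,40],"angular": [0,0,0]}]'

```text
t: 2.55
tcp_pos: [0.3918, 0.2348, 0.2914]
tool_rot: [-0.0, 0.688, 0.726, 0.001]
ft_force: [0.6, 0.8, -0.6]
width: 0.701
finger_force: 0.0
```

Run:
```python
from h import *
import pickle
c=cam('wrist'); save(c,'w2.png'); pickle.dump(c,open('w2.pkl','wb')); s=env.state(); print(s['t'],s['tcp_pos'],s['tool_rot'],s['width'])
for n,P in(('top',(.392,.2425,.135)),('flange',(.392,.2425,.091)),('foot',(.392,.2425,.0))): print(n,proj(c,P))
```

```text
2.6 [0.38876137 0.23651154 0.2896976 ] [-2.46292838e-03  6.87678960e-01  7.26010423e-01 -6.69688723e-04] 0.7015449587688503
top [328.3948724  217.37091952]
flange [328.24341646 206.05791964]
foot [328.02959672 190.10429007]
```

View pics/w2.png

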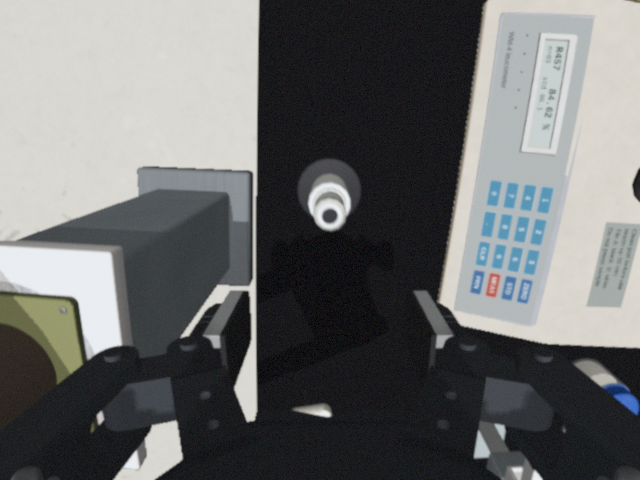

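The wrist view shows the head top at (330,214) and the foot disc at (330,188), close to the prediction. I'll measure both.

Run:
```python
from h import *
import pickle
c=pickle.load(open('w2.pkl','rb')); g=cv2.cvtColor(c['pixels'],cv2.COLOR_RGB2GRAY).astype(float)
b=(g[150:250,285:375]>38).astype(np.uint8)
k=max(cv2.findContours(b,cv2.RETR_EXTERNAL,cv2.CHAIN_APPROX_NONE)[0],key=cv2.contourArea).reshape(-1,2)+[285,150]
print('x range',k.min(0),k.max(0))
u=k[k[:,1]<188]; P=np.array([onz(c,*p,.006)[:2] for p in u]); A=np.c_[2*P,np.ones(len(P))]; s=np.linalg.lstsq(A,(P**2).sum(1),rcond=None)[0]; print('foot',s[:2],np.sqrt(s[2]+s[:2]@s[:2]))
w=(g[196:235,305:355]>150).astype(np.uint8)
k=max(cv2.findContours(w,cv2.RETR_EXTERNAL,cv2.CHAIN_APPROX_NONE)[0],key=cv2.contourArea).reshape(-1,2)+[305,196]
l=k[k[:,1]>215]; P=np.array([onz(c,*p,.135)[:2] for p in l]); A=np.c_[2*P,np.ones(len(P))]; s=np.linalg.lstsq(A,(P**2).sum(1),rcond=None)[0]; print('head',s[:2],np.sqrt(s[2]+s[:2]@s[:2]),k.min(0),k.max(0))
q=np.clip(140-g[209:222,323:337],0,None); yy,xx=np.mgrid[209:222,323:337]; print('dark',(q*xx).sum()/q.sum(),(q*yy).sum()/q.sum(),onz(c,(q*xx).sum()/q.sum(),(q*yy).sum()/q.sum(),.135))
print(g[190:240,330].astype(int)); print(g[216,300:360].astype(int))
print(env.state()['tcp_pos'],env.state()['qd'].round(3))
```

```text
x range [297 158] [360 231]
foot [0.39250248 0.24350245] 0.03290944823586589
head [0.39248005 0.24486673] 0.010944972678630416 [308 196] [350 229]
dark 329.41495839253093 215.5613963872539 [0.3926613  0.24386754 0.135     ]
[207 179 142 129 132 130 125 134 162 193 209 216 221 228 233 236 230 210
 175 118  77  67  65  67  68  64  63  65  62  62  65  68 104 162 204 225
 231 223 205 174 132  81  37  21  17  16  20  16  13  16]
[ 26  30  21  26  32  21  21  24  31  30  40  56  94 149 183 201 211 225
 234 236 228 199 142  85  66  64  62  65  66  66  63  67  68  64  63  66
  96 159 205 228 234 230 215 198 177 149 114  77  45  32  21  25  23  27
  22  23  28  24  27  24]
[0.38876137 0.23651154 0.2896976 ] [-0.067 -0.002 -0.008 -0.051  0.051 -0.118]
```

Emit:
play_rows --rows '[{"fingers": 60,"xyz": [10,0,20],"angular": [0,0,0]},{"fingers": 60,"xyz": [10,0,50],"angular": [0,0,0]},{"fingers": 60,"xyz": [10,0,80],"angular": [0,0,0]},{"fingers": 60,"xyz": [10,0,90],"angular": [0,0,0]},{"fingers": 60,"xyz": [10,0,90],"angular": [0,0,0]},{"fingers": 60,"xyz": [10,0,90],"angular": [0,0,0]},{"fingers": 60,"xyz": [10,0,90],"angular": [0,0,0]},{"fingers": 60,"xyz": [10,0,90],"angular": [0,0,0]}]'

```text
t: 3.4
tcp_pos: [0.3934, 0.2441, 0.2027]
tool_rot: [0.0, 0.688, 0.726, 0.001]
ft_force: [-0.3, -0.5, 0.0]
width: 0.705
finger_force: 0.0
```

```bash
python3 -c "
from h import *
s=env.state(); print(s['tcp_pos'],s['tool_rot'],s['qd'].round(3))"
```

```text
[0.39340656 0.24407135 0.20265203] [4.92486091e-04 6.87895053e-01 7.25808748e-01 1.34709450e-03] [ 0.006  0.003  0.006  0.    -0.004  0.001]
```

Emit:
play_rows --rows '[{"fingers": 60,"xyz": [0,-0.5,30],"angular": [0,0,0]},{"fingers": 60,"xyz": [0,-0.5,60],"angular": [0,0,0]},{"fingers": 60,"xyz": [0,-0.5,77],"angular": [0,0,0]},{"fingers": 60,"xyz": [0,-0.5,81],"angular": [0,0,0]},{"fingers": 60,"xyz": [0,-0.5,81],"angular": [0,0,0]},{"fingers": 60,"xyz": [0,-0.5,81],"angular": [0,0,0]}]'

```text
t: 4.0
tcp_pos: [0.3929, 0.2443, 0.1213]
tool_rot: [0.0, 0.688, 0.726, 0.001]
ft_force: [0.8, 0.8, -0.1]
width: 0.703
finger_force: 0.0
```

Emit:
play_rows --rows '[{"fingers": 30,"xyz": [0,0,0],"angular": [0,0,0]},{"fingers": 27,"xyz": [0,0,0],"angular": [0,0,0]},{"fingers": 24,"xyz": [0,0,0],"angular": [0,0,0]},{"fingers": 15,"xyz": [0,0,0],"angular": [0,0,0]},{"fingers": 15,"xyz": [0,0,0],"angular": [0,0,0]},{"fingers": 15,"xyz": [0,0,0],"angular": [0,0,0]},{"fingers": 15,"xyz": [0,0,0],"angular": [0,0,0]},{"fingers": 15,"xyz": [0,0,0],"angular": [0,0,0]},{"fingers": 15,"xyz": [0,0,0],"angular": [0,0,0]},{"fingers": 15,"xyz": [0,0,0],"angular": [0,0,0]}]' --grip_force 40

```text
t: 5.0
tcp_pos: [0.3925, 0.244, 0.1211]
tool_rot: [0.0, 0.688, 0.726, 0.001]
ft_force: [0.0, -0.0, 6.0]
width: 0.271
finger_force: 39.1
```

Emit:
play_rows --rows '[{"fingers": 15,"xyz": [0,0,-8],"angular": [0,0,0]},{"fingers": 15,"xyz": [0,0,-25],"angular": [0,0,0]},{"fingers": 15,"xyz": [0,0,-50],"angular": [0,0,0]},{"fingers": 15,"xyz": [0,0,-80],"angular": [0,0,0]},{"fingers": 15,"xyz": [0,0,-115],"angular": [0,0,0]},{"fingers": 15,"xyz": [0,0,-150],"angular": [0,0,0]},{"fingers": 15,"xyz": [0,0,-180],"angular": [0,0,0]},{"fingers": 15,"xyz": [0,0,-195],"angular": [0,0,0]},{"fingers": 15,"xyz": [0,0,-200],"angular": [0,0,0]},{"fingers": 15,"xyz": [0,0,-200],"angular": [0,0,0]}]'

```text
t: 6.0
tcp_pos: [0.3919, 0.2438, 0.3208]
tool_rot: [0.0, 0.688, 0.726, 0.0]
ft_force: [-0.3, 0.4, -1.7]
width: 0.27
finger_force: 39.7
```

Emit:
play_rows --rows '[{"fingers": 15,"xyz": [-20,8,0],"angular": [0,0,0]},{"fingers": 15,"xyz": [-60,23,0],"angular": [0,0,0]},{"fingers": 15,"xyz": [-105,40,0],"angular": [0,0,0]},{"fingers": 15,"xyz": [-150,57,0],"angular": [0,0,0]},{"fingers": 15,"xyz": [-195,74,0],"angular": [0,0,0]},{"fingers": 15,"xyz": [-240,91,0],"angular": [0,0,0]},{"fingers": 15,"xyz": [-285,108,0],"angular": [0,0,0]},{"fingers": 15,"xyz": [-330,125,0],"angular": [0,0,0]},{"fingers": 15,"xyz": [-375,142,0],"angular": [0,0,0]},{"fingers": 15,"xyz": [-415,157,0],"angular": [0,0,0]}]'

```text
t: 7.0
tcp_pos: [0.5709, -0.1643, 0.318]
tool_rot: [-0.002, 0.688, 0.726, -0.001]
ft_force: [0.6, 0.2, -0.1]
width: 0.269
finger_force: 39.7
```

Emit:
play_rows --rows '[{"fingers": 15,"xyz": [-20,7,0],"angular": [0,0,0]},{"fingers": 15,"xyz": [-36,13,0],"angular": [0,0,0]},{"fingers": 15,"xyz": [-46,17.5,0],"angular": [0,0,0]},{"fingers": 15,"xyz": [-46,17.5,0],"angular": [0,0,0]},{"fingers": 15,"xyz": [-46,17.5,0],"angular": [0,0,0]},{"fingers": 15,"xyz": [-46,17.5,0],"angular": [0,0,0]},{"fingers": 15,"xyz": [-46,17.5,0],"angular": [0,0,0]}]'

```text
t: 7.7
tcp_pos: [0.5908, -0.2058, 0.3207]
tool_rot: [0.0, 0.687, 0.726, 0.0]
ft_force: [0.5, 0.6, -0.1]
width: 0.269
finger_force: 39.7
```

Run:
```python
from h import *
import pickle
s=env.state(); print(s['t'],s['tcp_pos'],s['tool_rot'],s['qd'].round(3),s['width'])
t=s['tcp_pos']; d={}
for n in('scene','top','wrist'):
    c=cam(n); d[n]=c; print(n,'tip',proj(c,t-[0,0,.106]),'headtop',proj(c,t+[0,0,.013]),'ring',proj(c,(.5903,-.2075,.125)))
pickle.dump(d,open('d3.pkl','wb'))
a=cv2.resize(d['scene']['pixels'][130:260,280:400],None,fx=4,fy=4,interpolation=cv2.INTER_CUBIC)[:520]
b=cv2.resize(d['wrist']['pixels'][150:290,270:350],None,fx=3.7,fy=3.7,interpolation=cv2.INTER_CUBIC)
im=np.zeros((520,480+b.shape[1],3),np.uint8); im[:,:480]=a; im[:b.shape[0],480:]=b[:520]; cv2.imwrite('pics/c3.png',im[:,:,::-1])
```

```text
7.7 [ 0.59078283 -0.20582722  0.32074758] [3.55001951e-05 6.87238019e-01 7.26432298e-01 1.45389381e-04] [-0.004  0.003 -0.004 -0.001 -0.002 -0.002] 0.2685256258489443
scene tip [338.97609571 164.70307849] headtop [339.57783095 118.94878243] ring [338.95590525 196.43214929]
top tip [418.86384735 221.84011065] headtop [429.02320318 213.06313813] ring [413.11658553 227.69073814]
wrist tip [327.49164485 247.00566254] headtop [327.54003917 358.28956056] ring [326.78129227 217.5341357 ]
```

View pics/c3.png

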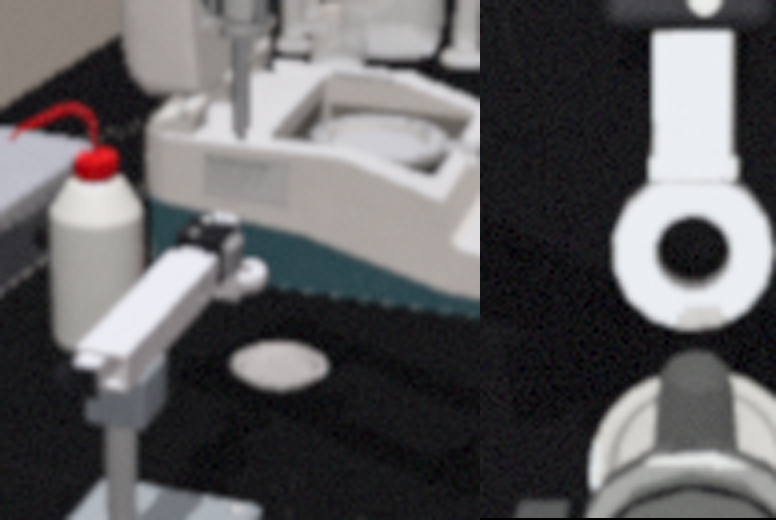

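The probe hangs upright: its tip is at scene pixel (340,164) and wrist pixel (328,246), and the ring hole at wrist (327,218) is on prediction. I'll trim by about 1 mm and lower.

Emit:
play_rows --rows '[{"fingers": 15,"xyz": [-1.5,-0.9,15],"angular": [0,0,0]},{"fingers": 15,"xyz": [-1.5,-0.9,40],"angular": [0,0,0]},{"fingers": 15,"xyz": [-1.5,-0.9,65],"angular": [0,0,0]},{"fingers": 15,"xyz": [-1.5,-0.9,80],"angular": [0,0,0]},{"fingers": 15,"xyz": [-1.5,-0.9,85],"angular": [0,0,0]},{"fingers": 15,"xyz": [-1.5,-0.9,90],"angular": [0,0,0]},{"fingers": 15,"xyz": [-1.5,-0.9,95],"angular": [0,0,0]},{"fingers": 15,"xyz": [-1.5,-0.9,99],"angular": [0,0,0]},{"fingers": 15,"xyz": [-1.5,-0.9,103],"angular": [0,0,0]},{"fingers": 15,"xyz": [-1.5,-0.9,106],"angular": [0,0,0]}]'

```text
t: 8.85
tcp_pos: [0.5904, -0.2087, 0.2144]
tool_rot: [0.0, 0.688, 0.726, 0.0]
ft_force: [0.4, 0.1, -1.0]
width: 0.27
finger_force: 39.7
```

Run:
```python
from h import *
s=env.state(); print(s['t'],s['tcp_pos'],s['ft_force'],s['wrist_torque'])
t=s['tcp_pos']; d={n:cam(n) for n in('scene','wrist')}
for n in d: print(n,proj(d[n],t-[0,0,.105]),proj(d[n],t-[0,0,.07]),proj(d[n],(.5903,-.2075,.125)))
a=cv2.resize(d['scene']['pixels'][160:225,310:370],None,fx=7,fy=7,interpolation=cv2.INTER_CUBIC)
b=cv2.resize(d['wrist']['pixels'][160:260,290:365],None,fx=4.5,fy=4.5,interpolation=cv2.INTER_CUBIC)
im=np.zeros((455,420+b.shape[1],3),np.uint8); im[:,:420]=a; im[:450,420:]=b; cv2.imwrite('pics/c4.png',im[:,:,::-1])
```

```text
8.85 [ 0.59040523 -0.20869061  0.21437963] [ 0.4067496   0.05884546 -1.03229202] [ 0.00104533 -0.01117085 -0.05199074]
scene [339.01417816 201.60168146] [339.18272874 189.55184969] [338.95590525 196.43214929]
wrist [328.36214501 248.68545195] [328.45921302 268.70697253] [328.32975629 254.81592129]
```

View pics/c4.png

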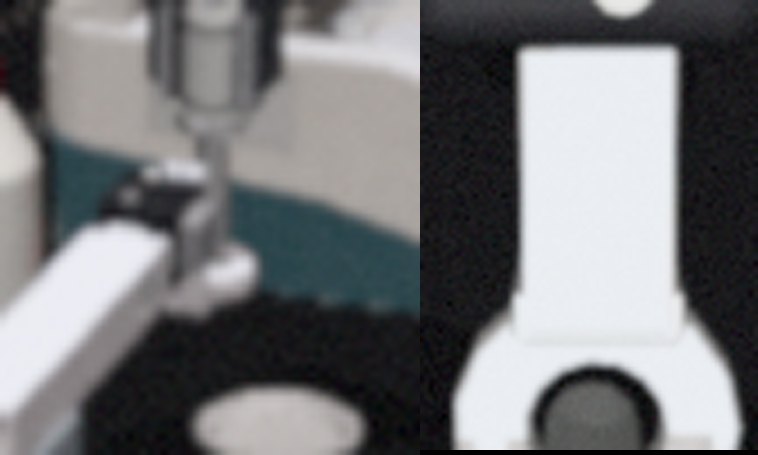

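The stem tip is already in the hole and well centred: hole edges at crop columns 533–660, stem at 540–645, and no contact force. I'll keep lowering.

Emit:
play_rows --rows '[{"fingers": 15,"xyz": [0.5,0.4,8],"angular": [0,0,0]},{"fingers": 15,"xyz": [0.5,0.4,18],"angular": [0,0,0]},{"fingers": 15,"xyz": [0.5,0.4,28],"angular": [0,0,0]},{"fingers": 15,"xyz": [0.5,0.4,36],"angular": [0,0,0]},{"fingers": 15,"xyz": [0.5,0.4,42],"angular": [0,0,0]},{"fingers": 15,"xyz": [0.5,0.4,47],"angular": [0,0,0]},{"fingers": 15,"xyz": [0.5,0.4,50],"angular": [0,0,0]},{"fingers": 15,"xyz": [0.5,0.4,51.5],"angular": [0,0,0]},{"fingers": 15,"xyz": [0.5,0.4,52.5],"angular": [0,0,0]},{"fingers": 15,"xyz": [0.5,0.4,52.5],"angular": [0,0,0]}]'

```text
t: 9.95
tcp_pos: [0.5907, -0.2082, 0.162]
tool_rot: [0.0, 0.688, 0.726, 0.0]
ft_force: [-0.8, -0.3, 0.1]
width: 0.27
finger_force: 39.7
```

Emit:
play_rows --rows '[{"fingers": 15,"xyz": [0,0,0.5],"angular": [0,0,0]},{"fingers": 15,"xyz": [0,0,1.0],"angular": [0,0,0]},{"fingers": 15,"xyz": [0,0,1.5],"angular": [0,0,0]},{"fingers": 15,"xyz": [0,0,1.5],"angular": [0,0,0]}]'

```text
t: 10.35
tcp_pos: [0.5906, -0.2081, 0.1603]
tool_rot: [0.0, 0.688, 0.726, -0.0]
ft_force: [-0.8, -0.0, -0.2]
width: 0.271
finger_force: 39.7
```

Emit:
play_rows --rows '[{"fingers": 15,"xyz": [0,0,0.5],"angular": [0,0,0]},{"fingers": 15,"xyz": [0,0,1.0],"angular": [0,0,0]},{"fingers": 15,"xyz": [0,0,1.5],"angular": [0,0,0]},{"fingers": 15,"xyz": [0,0,1.5],"angular": [0,0,0]}]'

```text
t: 10.75
tcp_pos: [0.5907, -0.2082, 0.16]
tool_rot: [0.0, 0.688, 0.726, 0.0]
ft_force: [-0.9, 0.9, 6.3]
width: 0.267
finger_force: 40.5
```

The flange touched down at TCP 0.160, as predicted (6 N). I'll ease off, open and look.

Emit:
play_rows --rows '[{"fingers": 24,"xyz": [0,0,-1],"angular": [0,0,0]},{"fingers": 27,"xyz": [0,0,-1],"angular": [0,0,0]},{"fingers": 30,"xyz": [0,0,-1],"angular": [0,0,0]},{"fingers": 40,"xyz": [0,0,-1],"angular": [0,0,0]},{"fingers": 55,"xyz": [0,0,-1],"angular": [0,0,0]},{"fingers": 60,"xyz": [0,0,-1],"angular": [0,0,0]},{"fingers": 60,"xyz": [0,0,-1],"angular": [0,0,0]}]'

```text
t: 11.45
tcp_pos: [0.5906, -0.2081, 0.1597]
tool_rot: [-0.0, 0.688, 0.726, -0.0]
ft_force: [-0.6, 0.7, 0.1]
width: 0.705
finger_force: 0.0
```

Emit:
play_rows --rows '[{"fingers": 66,"xyz": [0,0,-10],"angular": [0,0,0]},{"fingers": 66,"xyz": [0,0,-30],"angular": [0,0,0]},{"fingers": 66,"xyz": [0,0,-55],"angular": [0,0,0]},{"fingers": 66,"xyz": [0,0,-80],"angular": [0,0,0]},{"fingers": 66,"xyz": [0,0,-95],"angular": [0,0,0]},{"fingers": 66,"xyz": [0,0,-100],"angular": [0,0,0]},{"fingers": 66,"xyz": [0,0,-100],"angular": [0,0,0]},{"fingers": 66,"xyz": [0,0,-100],"angular": [0,0,0]}]'

```text
t: 12.25
tcp_pos: [0.5901, -0.2079, 0.2591]
tool_rot: [-0.001, 0.688, 0.726, -0.0]
ft_force: [-0.2, -0.3, -0.6]
width: 0.779
finger_force: 0.0
```

Run:
```python
from h import *
import pickle
s=env.state(); print(s['t'],s['tcp_pos'],s['tool_rot'],s['ft_force'])
d={n:cam(n) for n in('scene','wrist')}; pickle.dump(d,open('d5.pkl','wb'))
for n in d: print(n,'headtop',proj(d[n],(.5903,-.2075,.174)),'grip',proj(d[n],(.5858,-.1381,.182)))
a=cv2.resize(d['scene']['pixels'][160:225,310:370],None,fx=6,fy=6,interpolation=cv2.INTER_CUBIC)
b=cv2.resize(d['wrist']['pixels'][100:290,250:410],None,fx=2.5,fy=2.5,interpolation=cv2.INTER_CUBIC)
im=np.zeros((475,360+b.shape[1],3),np.uint8); im[:390,:360]=a; im[:475,360:]=b; cv2.imwrite('pics/c5.png',im[:,:,::-1])
```

```text
12.25 [ 0.59011938 -0.20790165  0.25913335] [-6.20812939e-04  6.87757749e-01  7.25939972e-01 -2.24651578e-04] [-0.15827297 -0.25734647 -0.58573407]
scene headtop [339.1928879  179.27169379] grip [330.33512645 185.9898912 ]
wrist headtop [328.72618409 258.51037139] grip [327.301046   126.80025482]
```

View pics/c5.png

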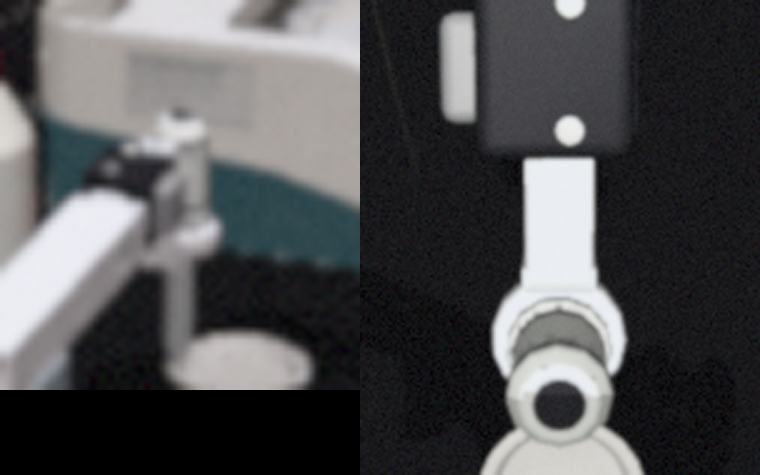

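The probe hangs upright with its flange on the ring. The grip block is centred at wrist pixel (328,127), with the button to its left. Now over to the grip block.

Emit:
play_rows --rows '[{"fingers": 66,"xyz": [25,-0.5,0],"angular": [0,0,0]},{"fingers": 66,"xyz": [55,-0.5,0],"angular": [0,0,0]},{"fingers": 66,"xyz": [70,-0.5,5],"angular": [0,0,0]},{"fingers": 66,"xyz": [70,-0.5,25],"angular": [0,0,0]},{"fingers": 66,"xyz": [70,-0.5,35],"angular": [0,0,0]},{"fingers": 66,"xyz": [70,-0.5,35],"angular": [0,0,0]},{"fingers": 66,"xyz": [70,-0.5,35],"angular": [0,0,0]},{"fingers": 66,"xyz": [70,-0.5,35],"angular": [0,0,0]}]'

```text
t: 13.15
tcp_pos: [0.5869, -0.1389, 0.2253]
tool_rot: [0.001, 0.688, 0.726, 0.0]
ft_force: [-0.5, 0.8, -0.0]
width: 0.775
finger_force: 0.0
```

```bash
python3 -c "
from h import *
s=env.state(); print(s['tcp_pos'],s['tool_rot'],s['qd'].round(3)); R=s['tcp_pos']
g=np.array([.5858,-.138,.171]); d=g-R; print(d[1]*.9986-d[0]*.0525, d[0]*.9986+d[1]*.0525, -d[2])"
```

```text
[ 0.58688308 -0.13890932  0.22531723] [5.25110651e-04 6.87969222e-01 7.25739652e-01 1.79124017e-04] [ 0.    -0.006 -0.003  0.002 -0.002  0.002]
0.0009649109408276543 -0.0010338243018384358 0.05431722900401939
```

Emit:
play_rows --rows '[{"fingers": 66,"xyz": [1,-1,15],"angular": [0,0,0]},{"fingers": 66,"xyz": [1,-1,35],"angular": [0,0,0]},{"fingers": 66,"xyz": [1,-1,48],"angular": [0,0,0]},{"fingers": 66,"xyz": [1,-1,54],"angular": [0,0,0]},{"fingers": 66,"xyz": [1,-1,54],"angular": [0,0,0]},{"fingers": 66,"xyz": [1,-1,54],"angular": [0,0,0]},{"fingers": 66,"xyz": [1,-1,54],"angular": [0,0,0]}]'

```text
t: 13.85
tcp_pos: [0.586, -0.1376, 0.1717]
tool_rot: [0.001, 0.688, 0.726, 0.0]
ft_force: [-0.4, 0.2, 1.2]
width: 0.771
finger_force: 0.0
```

Emit:
play_rows --rows '[{"fingers": 42,"xyz": [0,0,0],"angular": [0,0,0]},{"fingers": 40,"xyz": [0,0,0],"angular": [0,0,0]},{"fingers": 37,"xyz": [0,0,0],"angular": [0,0,0]},{"fingers": 34,"xyz": [0,0,0],"angular": [0,0,0]},{"fingers": 25,"xyz": [0,0,0],"angular": [0,0,0]},{"fingers": 25,"xyz": [0,0,0],"angular": [0,0,0]},{"fingers": 25,"xyz": [0,0,0],"angular": [0,0,0]},{"fingers": 25,"xyz": [0,0,0],"angular": [0,0,0]},{"fingers": 25,"xyz": [0,0,0],"angular": [0,0,0]},{"fingers": 25,"xyz": [0,0,0],"angular": [0,0,0]}]' --grip_force 50

```text
t: 14.85
tcp_pos: [0.5855, -0.1373, 0.1717]
tool_rot: [0.0, 0.688, 0.726, 0.0]
ft_force: [-2.2, 0.3, 6.0]
width: 0.381
finger_force: 52.0
```

Emit:
play_rows --rows '[{"fingers": 25,"xyz": [-2,0,0],"angular": [0,0,0]},{"fingers": 25,"xyz": [-5,0,0],"angular": [0,0,0]},{"fingers": 25,"xyz": [-10,0,0],"angular": [0,0,0]},{"fingers": 25,"xyz": [-16,0,0],"angular": [0,0,0]},{"fingers": 25,"xyz": [-23,0,0],"angular": [0,0,0]},{"fingers": 25,"xyz": [-30,0,0],"angular": [0,0,0]},{"fingers": 25,"xyz": [-37,0,0],"angular": [0,0,0]},{"fingers": 25,"xyz": [-43,0,0],"angular": [0,0,0]},{"fingers": 25,"xyz": [-48,0,0],"angular": [0,0,0]},{"fingers": 25,"xyz": [-50,0,0],"angular": [0,0,0]}]'

```text
t: 15.85
tcp_pos: [0.5881, -0.1862, 0.1716]
tool_rot: [-0.001, 0.688, 0.726, 0.001]
ft_force: [-0.8, 4.6, 6.9]
width: 0.374
finger_force: 52.2
```

Spring force is 4.6 N as expected and lateral force is small. I'll draw the rest.

Emit:
play_rows --rows '[{"fingers": 25,"xyz": [-3,0,0],"angular": [0,0,0]},{"fingers": 25,"xyz": [-8,0,0],"angular": [0,0,0]},{"fingers": 25,"xyz": [-15,0,0],"angular": [0,0,0]},{"fingers": 25,"xyz": [-22,0,0],"angular": [0,0,0]},{"fingers": 25,"xyz": [-29,0,0],"angular": [0,0,0]},{"fingers": 25,"xyz": [-36,0,0],"angular": [0,0,0]},{"fingers": 25,"xyz": [-42,0,0],"angular": [0,0,0]},{"fingers": 25,"xyz": [-47,0,0],"angular": [0,0,0]},{"fingers": 25,"xyz": [-49,0,0],"angular": [0,0,0]},{"fingers": 25,"xyz": [-50,0,0],"angular": [0,0,0]}]'

```text
t: 16.85
tcp_pos: [0.5907, -0.2357, 0.1717]
tool_rot: [-0.001, 0.688, 0.726, 0.001]
ft_force: [-2.5, 5.5, 7.6]
width: 0.372
finger_force: 52.2
```

Emit:
play_rows --rows '[{"fingers": 25,"xyz": [0,0,0],"angular": [0,0,0]},{"fingers": 25,"xyz": [0,0,0],"angular": [0,0,0]},{"fingers": 25,"xyz": [0,0,0],"angular": [0,0,0]}]'

```text
t: 17.15
tcp_pos: [0.5907, -0.2356, 0.1717]
tool_rot: [-0.001, 0.688, 0.726, 0.001]
ft_force: [-1.9, 4.8, 7.0]
width: 0.375
finger_force: 52.1
```

Run:
```python
from h import *
import pickle
s=env.state(); print(s['t'],s['tcp_pos'],s['tool_rot'],s['ft_force'],s['qd'].round(3))
d={n:cam(n) for n in('scene','wrist','top')}; pickle.dump(d,open('d6.pkl','wb'))
for n in d: print(n,'front edge',proj(d[n],(.5842,-.108,.177)),'head',proj(d[n],(.5955,-.3075,.174)))
a=cv2.resize(d['scene']['pixels'][150:240,290:370],None,fx=4,fy=4,interpolation=cv2.INTER_CUBIC)
W=d['wrist']['pixels']; b=cv2.resize(W[0:110,265:395],None,fx=3.6,fy=5.4,interpolation=cv2.INTER_CUBIC)
im=np.zeros((594,320+b.shape[1],3),np.uint8); im[:360,:320]=a; im[:594,320:]=b; cv2.imwrite('pics/c6.png',im[:,:,::-1])
```

```text
17.15 [ 0.59074285 -0.23563624  0.17166565] [-6.44267125e-04  6.87634776e-01  7.26055963e-01  8.58971738e-04] [-1.89524212  4.78275699  7.04413365] [ 0.002 -0.     0.001 -0.    -0.002  0.001]
scene front edge [326.07405171 192.30047187] head [351.07168972 166.83785879]
wrist front edge [ 329.45884963 -105.29760824] head [329.91741915 500.18464028]
top front edge [370.10678183 226.40056513] head [463.58757351 223.27258745]
```

View pics/c6.png

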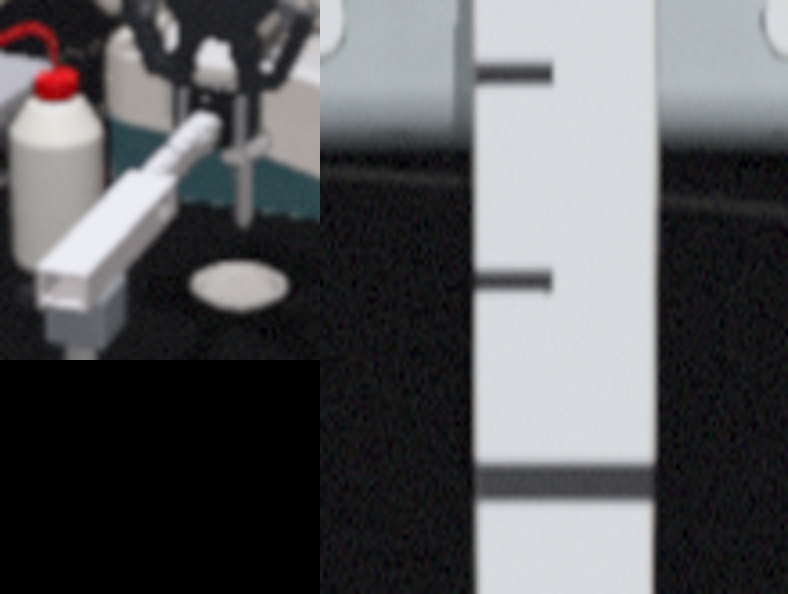

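The scene crop shows the boom drawn out with the probe upright over the dish. The wrist crop shows scale lines at image rows about 13.7 and 52.1 and a long line at row 89.3. I'll work out the draw from those.

Run:
```python
from h import *
import pickle
from scipy.signal import find_peaks
d=pickle.load(open('d6.pkl','rb')); c=d['wrist']; g=cv2.cvtColor(c['pixels'],cv2.COLOR_RGB2GRAY).astype(float)
p=255-g[:140,400-70-2-4:334].mean(1) if 0 else 255-g[:140,310:324].mean(1)
w=np.clip(p-60,0,None); L=[]
for a,b in((5,22),(44,60),(80,98)): L.append((w[a:b]*np.arange(a,b)).sum()/w[a:b].sum())
print('rows',L)
for z in(.170,.172,.174,.175): 
    P=[onz(c,317,r,z) for r in L]; print(z,[q[1].round(4) for q in P],np.linalg.norm(P[0]-P[2]).round(4))
o,wd=ray(c,320,240); print(o)
w1=pickle.load(open('w1.pkl','rb')); g1=cv2.cvtColor(w1['pixels'],cv2.COLOR_RGB2GRAY).astype(float); print(g1[132:145,312],g1[132:145,348],[onz(w1,330,r,.177)[1].round(4) for r in(136.5,137.5,138.5)])
T=d['top']; t=cv2.cvtColor(T['pixels'],cv2.COLOR_RGB2GRAY).astype(int)
for r in range(219,236): print(r,t[r,362:400])
t0=pickle.load(open('d0.pkl','rb'))['top']; t0=cv2.cvtColor(t0['pixels'],cv2.COLOR_RGB2GRAY).astype(int); print(t0[222:237,366:376])
print('top px of line100 dist/pix', proj(T,(.5842,-.108,.177)),proj(T,(.587,-.158,.174)))
```

```text
rows [np.float64(13.197264957264958), np.float64(51.48575178102737), np.float64(88.81781854509126)]
0.17 [np.float64(-0.1356), np.float64(-0.1459), np.float64(-0.1562)] 0.0206
0.172 [np.float64(-0.1362), np.float64(-0.1463), np.float64(-0.1564)] 0.0202
0.174 [np.float64(-0.1367), np.float64(-0.1466), np.float64(-0.1566)] 0.0199
0.175 [np.float64(-0.137), np.float64(-0.1468), np.float64(-0.1567)] 0.0197
[ 0.58697306 -0.16836679  0.28942292]
[237. 236. 237. 236. 229. 190. 137. 127. 134. 136. 135. 135. 134.] [237. 236. 236. 237. 227. 183. 107.  46.  29.  34.  27.  24.  28.] [np.float64(-0.1077), np.float64(-0.1084), np.float64(-0.1091)]
219 [39 43 31 32 33 32 33 32 30 33 31 33 33 31 32 32 31 29 32 32 30 32 30 32
 31 31 32 30 30 29 28 30 32 31 30 32 29 31]
220 [39 41 31 31 34 31 35 31 31 33 32 29 32 32 32 30 31 31 32 31 31 32 31 31
 31 32 32 31 29 31 28 30 29 29 30 32 29 29]
221 [67 68 63 63 63 64 72 80 66 31 30 32 29 30 31 30 31 33 32 31 31 31 32 31
 30 30 30 32 29 31 30 31 31 31 31 29 31 31]
222 [216 217 216 217 216 217 232 243 219  27  33  30  32  33  32  34  32  37
  42  44  47  47  
[... 2173 characters left out ...]
2  30  31  31]
 [243 243 242 242 220  73  81  84  84  82]
 [243 242 242 243 238 235 242 242 243 235]
 [242 243 242 242 238 236 243 242 242 235]
 [243 242 242 242 239 236 243 243 243 235]
 [243 242 243 242 231 221 243 243 243 236]
 [242 243 243 243 232 223 243 243 242 242]
 [243 243 242 243 235 228 242 241 241 241]
 [243 242 243 242 231 160 115 103  82  75]
 [243 242 242 243 228 129  38  25  23  22]
 [243 242 242 243 227 120  59  58  59  66]
 [243 242 243 243 232 199 211 211 209 227]
 [243 243 242 243 240 220 177 178 177 176]
 [242 242 241 242 233 168  35  25  23  23]
 [ 99  84  95 108  90  38  25  21  23  21]]
top px of line100 dist/pix [370.10678183 226.40056513] [393.38823369 225.77465393]
```

Three estimates give a draw of 98.4, 98.4 and about 97.4 mm, so it is short by about 1.8 mm. I'll nudge out 2 mm.

Emit:
play_rows --rows '[{"fingers": 25,"xyz": [-1,0,0],"angular": [0,0,0]},{"fingers": 25,"xyz": [-2,0,0],"angular": [0,0,0]},{"fingers": 25,"xyz": [-2,0,0],"angular": [0,0,0]},{"fingers": 25,"xyz": [-2,0,0],"angular": [0,0,0]},{"fingers": 25,"xyz": [-2,0,0],"angular": [0,0,0]},{"fingers": 25,"xyz": [-2,0,0],"angular": [0,0,0]}]'

```text
t: 17.9
tcp_pos: [0.5908, -0.2375, 0.1716]
tool_rot: [-0.001, 0.688, 0.726, 0.001]
ft_force: [-1.9, 4.8, 6.3]
width: 0.378
finger_force: 52.1
```

Run:
```python
from h import *
s=env.state(); print(s['t'],s['tcp_pos'],s['ft_force'],s['width'],np.linalg.norm((s['tcp_pos']-[.5855,-.1373,.1717])[:2]))
d={n:cam(n) for n in('scene','wrist','top')}; c=d['wrist']; g=cv2.cvtColor(c['pixels'],cv2.COLOR_RGB2GRAY).astype(float)
w=np.clip(195-g[:140,310:324].mean(1),0,None); i=np.arange(140); j=70+np.argmax(w[70:105]); k=slice(j-8,j+9); r=(w[k]*i[k]).sum()/w[k].sum(); y=onz(c,317,r,.174)[1]; print('line50 y',y,'draw',50+(-.1083-y)*1e3/.9986)
T=d['top']; t=cv2.cvtColor(T['pixels'],cv2.COLOR_RGB2GRAY).astype(float); p=243-t[224:227,388:400].mean(0); p[p<3]=0; u=(p[:10]*np.arange(388,398)).sum()/p[:10].sum(); print('top col',u,p.round(),'draw',50+(u-370.9)*50/23.28)
a=cv2.resize(d['scene']['pixels'][130:310,220:460],None,fx=2,fy=2); b=cv2.resize(T['pixels'][140:340,290:490],None,fx=1.5,fy=1.5)
im=np.zeros((360,780,3),np.uint8); im[:,:480]=a; im[:300,480:]=b; cv2.imwrite('pics/c7.png',im[:,:,::-1])
```

```text
17.9 [ 0.59084842 -0.23749143  0.17163012] [-1.94524992  4.8314657   6.34570524] 0.37847301180641124 0.10033407958965962
line50 y -0.15844197338121283 draw 100.21227055999682
top col 393.8340248962656 [ 0.  0.  0.  0.  0. 17. 60.  4.  0.  0.  0.  4.] draw 99.25692632359451
```

View pics/c7.png

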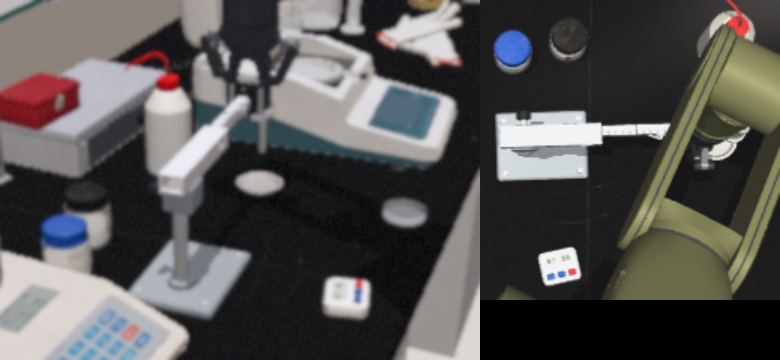

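The draw now measures 100.3, 100.2 and 99.3 mm. The probe hangs above the dish and the jars, timer and glass dish are undisturbed, so I'll hand in.

```bash
python3 -c "
from h import *
print(ticket.hand_in())"
```

```text
the job is handed in; nothing more can be done
None
```

I handed the job in at about 18 s: the probe hangs in the ring clip, and the arm is still holding the boom at about 100 mm (three checks read 99.3–100.3 mm) with the button squeezed in; no verdict came back.

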